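Park the hand mixer with its bottle balanced upright

ROBOT

A 6-joint arm with a two-finger parallel gripper is mounted at the origin on the work surface. World frame = base frame: x ahead of the robot, y to its left, z up, the work surface at z = 0. Lengths are in mm, angles in rad, forces in N, time in s.
With the tool pointing down it reaches from about 300 to 850 mm from the base axis. Payload 4.2 kg.
Tool frame: the origin (TCP) lies midway between the tips of the shut fingers; the grasp point (between the pads) lies manip.grip_depth behind it (manip.grip_depth is the distance from the TCP to the grasp point, in mm); z points along the fingers, y is the line along which they close (so a half turn about z gives the same grasp; the last joint's range is limited). The gripper opens to 91 mm and grips with 3 to 60 N. Pads are 32 mm wide; open, the fingers measure 118 mm over their backs; the gripper's body (76 mm by 178 mm) begins 60 mm behind the grasp point.
Start: joints at [1.239, 0.32, 1.565, -0, 1.257, -0.02], TCP at [176.397, 547.291, 213.976] pointing down, gripper open.
Joint ranges: [-3.11, 3.11], [-0.84, 2.01], [0.21, 2.61], [-1.34, 4.49], [0.05, 2.63], [-2.56, 2.56]. Speed limits (rad/s): [2.57, 2.57, 3.14, 3.14, 3.14, 3.14].

INTERFACE

Orientations are given as a unit quaternion [w, x, y, z].
In Python, from workcell import readout, viewer, workorder, manip gives the robot as it stands. The module is installed in compiled form; this text tells all that it offers.
- The arm moves only by the tool drive_tool, never from a script. Its argument "motion" is one flat list of numbers, 7 for each row, row after row: the shift along the tool's x, y, z in m, then the turn, a rotation vector about the tool's x, y, z in degrees, then the finger opening in m, from 0 to 0.0912. A call has 1 to 10 rows; each row shifts and turns the commanded pose from where the row before left it, along the tool's axes as they then stand; what a row does not reach is not made up. A row lasts 1/8 s, in which the tool goes at most 62.5 mm and 10.7 degrees, less where a joint would pass 70% of its speed; a pose out of reach is approached as far as the arm can. A call with a gripper value outside its range is refused whole. The fingers move at their own pace and stop on an object; "squeeze" is the grip in N (left out, the last holds). Time passes only in rows, so rows that do not move let the fingers close. It gives the time, the measured TCP pose, the force, the opening and the grip force at its end, in the units of the state.
- readout.observe(): the state, without advancing time (a new reading comes with each control period).
- viewer.read_camera(name): name is "side" or "top" or "wrist"; returns (picture, depth): 384x512x3 uint8, red, green, blue; 384x512 float32, mm along the optical axis (not along the pixel's ray), 0 where there is no reading.
- viewer.camera_info(name): a dict with "vertical_fov" (degrees; the focal length in pixels is half the picture's height over the tangent of half this angle, whatever the lens; pixels are square), "cx", "cy" (the principal point, pixels), "R" (3x3) and "t" (3): a world point X has camera coordinates R X + t; the wrist camera has in their place "mount" (4x4, takes a point from camera to tool coordinates, whose origin is the TCP and whose axes are the flange's). Camera axes: x right, y down, z forward; pixel columns grow to the right and rows downward; lengths in mm; the calibration is good to about 2 mm. A picture is of the moment at which its call begins: read the wrist's pose just before it. camera_info takes no time and is no camera call.
- workorder.close_job(): hands the job in; it is judged then, once.
The state is a dict: "t": time; "joint_positions": joint angles; "qvel": joint speeds; "joint_efforts": joint torques, N m; "ee_pos": TCP position; "orientation": TCP orientation; "ft_force": force on the tool from outside, world axes, zero at the start; "torque": the same for the moment, N m; "gripper_width": opening from 0.0 (shut) to 1.0 (fully open); "grasp_force": force on a finger pad.
Only numpy, scipy, OpenCV 4.12 (cv2) and the standard library are available. Lean on these libraries where they do the work, as an engineer would, in place of code of your own. Each camera call takes 0.05 s, during which the arm holds its last target. There are 200 camera calls.

TASK

Pick the hand mixer up by its grip and bring its tall pump bottle, which lolls against the stop of its weak sprung cradle, upright by tilting the mixer alone; while still away from the bay, keep the bottle steady and upright, resting against nothing, for five seconds in the air. Then carry it, still upright, into the parking bay from the open front so that the bottle stands between the two rubber bumpers, set the mixer down square on the table in its place and let go. Never touch the bottle with the robot, do not knock the bottle hard against the bumpers, never bring it near the bay lolling, and leave the jars and bottles around alone.

Things in the scene. Friction and masses are not known exactly. Their poses are not given: they have to be found in the camera images.
- mixer: hand mixer, loose on the table: aluminium deck 240 (x) x 110 (y) x 10 mm, x = -70 to +170 mm. On it: a black grip blade at the origin, behind that a dark steel counterweight (up to z = 40 mm), and ahead at x = 120 mm a sprung cradle with a tall pump bottle. Origin: underside of the deck below the grip; x axis from grip to bottle, y left, z up. 0.45 kg without cradle
- grip (a point): where to hold the mixer: middle of the upright black grip blade, 92 mm above the mixer's origin. The blade is 44 mm (mixer x) by 22 mm (mixer y), its top at z = 115 mm. Pinch its 22 mm from above, along the mixer's y. The whole mixer balances within 26 mm of the grip
- pivot (a point): pivot of the bottle cradle, on the mixer at x = 120, y = 0, z = 50 mm; the pivot axis is the mixer's x. Two bearing plates, 50 mm wide, up to z = 62 mm, at x = 75 and 165 mm carry it. The bottle is fixed in the cradle; together they weigh 0.25 kg with the centre of mass 78 mm above the pivot; moment of inertia about the pivot 0.0026 kg m2
- cradle (a joint): angle (rad) of cradle and bottle relative to the deck, about the mixer's +x; 0 = square to the deck, positive = bottle top towards mixer -y; stops at +-0.3. Spring to 0: 0.158 N m/rad; damper 0.030 N m s/rad. Gravity is stronger (m g l = 0.190 N m/rad, mass +-6 %): on a level deck the bottle sags to a stop in about 1 s. Rolling the deck about its x drives the bottle through the spring
- bottle_axis (a point): point on the axis of the bottle in the cradle, 150 mm above the pivot; its z axis is the bottle's axis (vertical when upright). The bottle is dark, 60 mm in diameter, with straight sides from 8 to 173 mm above the pivot
- bottle_top (a point): middle of the white pump head of the bottle in the cradle, 234 mm above the pivot (284 mm above the deck's underside when square)
- deck_front (a point): middle of the deck's front edge, upper side: mixer x = 170, z = 10 mm
- bay: parking bay, fixed, grey, without a floor: two posts (to z = 227 mm) at x = 120, y = +-97 mm, low rails 12 mm high along y = +-97 mm (inner faces +-89) from x = 80 to 210 mm, and a rear bar. Open at the front (-x) and top. Origin: on the table where the parked mixer's origin belongs; axes as the parked mixer's; the mixer enters along +x
- bay_mouth (a point): point midway between the bay's two upright round rubber bumpers, 200 mm above the table, 120 mm along the bay's x from its origin. Bumpers: 40 mm diameter, z = 160 to 220 mm, centres at y = +-65 mm: 90 mm free between them for the 60 mm bottle
- bay_rear (a point): middle of the upper front edge of the bay's rear bar, 12 mm high, at bay x = 197 mm
- jar_a: bystander, to be left alone: glass balm jar, 46 mm wide, 59 mm tall with its metal cap; origin: centre of its underside
- jar_b: bystander, to be left alone: same as jar_a; origin: centre of its underside
- jar_c: bystander, to be left alone: larger balm jar, 54 mm wide, 69 mm tall; origin: centre of its underside
- jar_d: bystander, to be left alone: same as jar_a; origin: centre of its underside
- rollon_a: bystander, to be left alone: slim roll-on bottle, 32 mm wide, 95 mm tall; origin: centre of its underside
- rollon_b: bystander, to be left alone: same as rollon_a; origin: centre of its underside
- pump_a: bystander, to be left alone: dark pump bottle standing on the table by itself, 68 mm wide, 207 mm tall with its white pump; origin: centre of its underside
- pump_b: bystander, to be left alone: same as pump_a; origin: centre of its underside

How it is judged (in metres and radians):
On the way, in this order (a step that is already met when the one before it is completed fails the run):
1. mixer held in the air (deck 20 mm or more above the table), bottle upright within 0.12 rad, touching nothing and away from the bay, for 5 s (height (world z) of mixer above 0.02 m and angle between bottle_axis's own z axis and vertical below 0.12 rad and contact force between cradle and anything else below 0.01 N and horizontal distance between bottle_axis and bay_mouth above 0.16 m), for 5 s.
2. bottle between the bumpers, upright within 0.2 rad, the mixer still clear of the table (height (world z) of mixer above 0.008 m and angle between bottle_axis's own z axis and vertical below 0.2 rad and y of bottle_axis in the frame of bay between -0.03 and 0.03 m and x of bottle_axis in the frame of bay between 0.09 and 0.15 m), for 0.1 s.
At the end, for the whole second after the job is handed in: The mixer stands flat on the table at the bay's origin, within 28 mm along and 16 mm across, square within 0.15 rad, released and at rest, its bottle between the bumpers and within 0.22 rad of vertical (height (world z) of mixer below 0.005 m and angle between mixer's own z axis and vertical below 0.05 rad and x of mixer in the frame of bay between -0.028 and 0.028 m and y of mixer in the frame of bay between -0.016 and 0.016 m and angle between the x axis of mixer and the x axis of bay, either way round below 0.15 rad and angle between bottle_axis's own z axis and vertical below 0.22 rad and linear speed of mixer below 0.02 m/s and velocity of joint cradle between -0.1 and 0.1 rad/s); the robot touches nothing.
It fails at once if the robot touches the bottle or its cradle (contact force between cradle and the arm above 1 N or contact force between cradle and the fingers above 1 N).
It fails at once if the bottle is knocked or pressed against the bay with more than 8 N (contact force between cradle and bay above 8 N).
It fails at once if the bottle lolls by more than 0.25 rad within 100 mm of its place in the bay (horizontal distance between bottle_axis and bay_mouth below 0.1 m and angle between bottle_axis's own z axis and vertical above 0.25 rad).
It fails at once if the mixer is tipped by more than 0.6 rad (angle between mixer's own z axis and vertical above 0.6 rad).
It fails at once if a bystander is moved by more than 30 mm (distance of any of jar_a, jar_b, jar_c, jar_d, rollon_a, rollon_b, pump_a, pump_b from where it was at the start of the episode above 0.03 m).
It also fails if it takes over 72 s, if anything falls off the work surface, if the arm or the gripper's body presses on something with over 40 N, if the wrist force passes 120 N, or if a joint passes its speed limit or range.

## Working session

There is one attempt and no reset: what is moved stays moved. The work goes in short steps, Python scripts to look and compute and a tool call to move; the robot and the scene stay as the last step left them, time stands still between calls to the robot, and variables do not carry over. Pictures are saved under pics/ and viewed, at most 10 in all, crops included, and the job is handed in when it is done.

Besides the shell and the picture viewer there is one more tool, called as name(argument=value, ...), one argument or row to a line, values as JSON. drive_tool: Moves the arm, as the interface text tells. Its arguments: {"type":"object","properties":{"motion":{"type":"array","items":{"type":"number"}},"squeeze":{"type":"number"}},"required":["motion"]}

```bash
mkdir -p pics; python3 - <<'E'
from workcell import readout, viewer, manip
import cv2, numpy as np
print(readout.observe(), manip.grip_depth)
for n in ("side","top"):
    p,d=viewer.read_camera(n); np.savez(n+"0.npz",p=p,d=d); cv2.imwrite(f"pics/{n}0.png",p[:,:,::-1]); print(n,viewer.camera_info(n))
print(viewer.camera_info("wrist"))
E
```

```text
{'t': 0.0, 'joint_positions': array([ 1.23897857e+00,  3.20261071e-01,  1.56566857e+00, -7.62114432e-06,
        1.25736714e+00, -2.00039108e-02]), 'qvel': array([ 2.64035692e-03,  6.96131251e-06, -1.97597677e-03,  9.42237663e-04,
       -1.02578336e-03, -1.06678063e-03]), 'joint_efforts': array([-2.04938013e-03, -4.12467742e+01, -2.31966573e+01,  7.28021446e-02,
        4.57935117e-02, -1.47830319e-04]), 'ee_pos': array([176.24394819, 546.80296254, 213.14203759]), 'orientation': array([-1.45547088e-04,  1.55274864e-01,  9.87870938e-01, -8.39546743e-04]), 'ft_force': array([ 0.28866517, -0.56217563, -0.3745857 ]), 'torque': array([-0.01451156, -0.00206783,  0.01836078]), 'grasp_force': 0.0, 'gripper_width': 0.9968656034800745} 18.8
side {'vertical_fov': 48.12624265226952, 'cx': 251.8411226848072, 'cy': 189.42303829962262, 'R': array([[ 0.72174978, -0.69214692, -0.00314393],
       [-0.53121429, -0.55101079, -0.64358254],
       [ 0.44372133,  0.46617566, -0.76537026]]), 't': array([-446.88220198,  457.91784098, 1195.91005047])}
top {'vertical_fov': 54.05815630225829, 'cx': 259.99572825991726, 'cy': 187.9117374736237, 'R': array([[ 0.02097673, -0.99975883,  0.00650101],
       [-0.97955272, -0.02185327, -0.19999728],
       [ 0.20009111, -0.00217279, -0.97977489]]), 't': array([ -13.13274071,  654.08676977, 1077.69602686])}
{'vertical_fov': 62.79216584040744, 'cx': 255.2698021555363, 'cy': 188.5670102226181, 'mount': array([[ 1.97502718e-03, -9.65641387e-01, -2.59870759e-01,
         7.21449946e+01],
       [ 9.99998042e-01,  1.87462090e-03,  6.34206740e-04,
         1.01527005e-01],
       [-1.25257119e-04, -2.59871503e-01,  9.65643198e-01,
        -1.71110269e+02],
       [ 0.00000000e+00,  0.00000000e+00,  0.00000000e+00,
         1.00000000e+00]])}
```

View pics/top0.png

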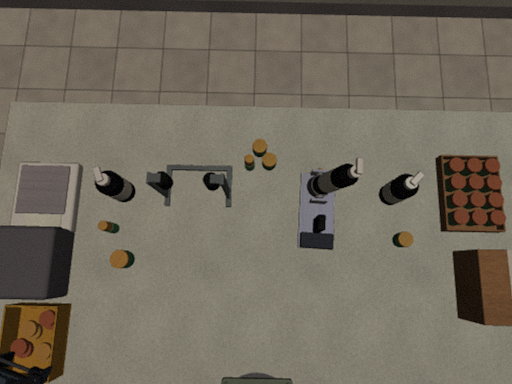

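View pics/side0.png

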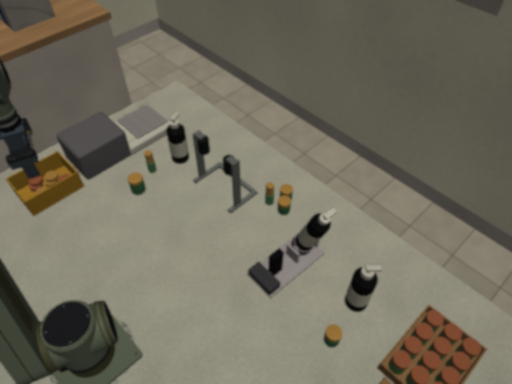

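The top view shows the mixer with its deck at about (301-333, 172-246), the grip at (319,224) and the bottle leaning right, towards -y. The bay's posts are at (153,180) and (225,188), its rear bar at row 168, and three small items stand between the two at (250-270, 147-162). In the side view the bottle lolls the same way.

```bash
cat > h.py <<'E'
import numpy as np, cv2
from workcell import readout, viewer, manip
def cloud(n,p=None,d=None):
    if p is None: p,d=viewer.read_camera(n)
    i=viewer.camera_info(n); f=192/np.tan(np.radians(i["vertical_fov"]/2))
    v,u=np.mgrid[:384,:512]
    c=np.stack([(u-i["cx"])/f*d,(v-i["cy"])/f*d,d],-1)
    X=(c-i["t"])@i["R"]; X[d==0]=np.nan
    return p,X
E
python3 - <<'E'
from h import *
np.set_printoptions(precision=1,suppress=True)
for n in("top","side"):
    z=np.load(n+"0.npz"); p,X=cloud(n,z["p"],z["d"]); P=p.astype(int)
    x,y,h=X[...,0],X[...,1],X[...,2]
    print(n,"table z",np.nanmedian(h[(abs(x-450)<80)&(abs(y)<80)]))
    def rect(m,name,show=True):
        q=X[m]; 
        if len(q)<5: print(name,"few",len(q));return
        r=cv2.minAreaRect(q[:,:2].astype(np.float32)); print(name,len(q),"mean",q.mean(0),"rect",np.array(r[0]),np.array(r[1]),round(r[2],1),"rgb",P[m].mean(0))
    if n=="top":
        u0=(slice(150,260),slice(285,350)); 
        sel=np.zeros(h.shape,bool); sel[u0]=True
    else:
        sel=np.zeros(h.shape,bool); sel[205:300,240:345]=True
    rect(sel&(h>6)&(h<14),"deck"); rect(sel&(h>33)&(h<46),"cw"); rect(sel&(h>105)&(h<122),"blade top"); rect(sel&(h>60)&(h<122)&(x<480+60),"blade")
    sel=np.zeros(h.shape,bool)
    if n=="top": sel[155:220,140:240]=True
    else: sel[120:215,185:262]=True
    rect(sel&(h>7)&(h<17),"bay low"); 
    m=sel&(h>213)&(h<233)
    k,l=cv2.connectedComponents(m.astype(np.uint8))
    for j in range(1,k): rect(l==j,"bay top")
    # all objects
    k,l,st,_=cv2.connectedComponentsWithStats(((h>25)&(x>300)&(abs(y)<700)).astype(np.uint8))
    for j in range(1,k):
        if st[j,4]>30:
            q=X[l==j]; print(st[j],"min",q.min(0),"max",q.max(0))
E
```

```text
top table z 0.28341151990262936
deck 1138 mean [ 603.6 -168.8   10.1] rect [ 628.7 -188.7] [188.7 357.6] 81.4 rgb [116.7 114.8 121.9]
cw 543 mean [ 513.6 -171.2   40.2] rect [ 596.4 -172.9] [ 97.7 233.9] 89.5 rgb [37.6 38.1 41.3]
blade top 184 mean [ 585.6 -174.8  114.2] rect [ 610.5 -184.3] [ 41.8 163.8] 90.0 rgb [26.6 25.1 23.6]
blade 52 mean [ 533.2 -171.8  105.2] rect [ 534.2 -173.5] [20.9 11.5] 87.2 rgb [11.4 10.6 10.8]
bay low 552 mean [701.9 190.7  11.6] rect [687.  205.6] [267.7 162.2] 89.7 rgb [74.5 75.5 71.1]
bay top 264 mean [643.9 272.8 223.2] rect [644.2 272.9] [37.7 56.3] 0.4 rgb [48.3 48.2 45.2]
bay top 253 mean [644.1 125.7 223.4] rect [644.5 127. ] [55.7 38. ] 89.9 rgb [50.  50.4 47.6]
[252 139  24  30 388] min [725.8 -45.1  25.1] max [813.8  29.2  65. ]
[244 154  10  15 126] min [724.2  24.2  26.1] max [752.3  52.7  99. ]
[ 438  154   56   77 2894] min [ 542.2 -700.    25. ] max [ 783.7 -565.6   71.7]
[ 306  157   57   46 1341] min [ 620.6 -257.7   25.3] max [ 723.1 -142.2  275.5]
[   0  162   80  138 7494] min [321.3 572.   25. ] max [733.  700.  136.6]
[ 92 166  4
[... 1777 characters left out ...]
ax [659.5 152.8 231.7]
[127 172  18  19 249] min [405.6 381.2  25.3] max [459.1 434.4  76.4]
[265 182   9  20 155] min [720.2  20.7  25.2] max [751.7  50.5  97.3]
[277 184  16  28 326] min [723.1 -48.3  25.2] max [813.4  28.9  65.3]
[ 286  207   51   54 1105] min [ 616.7 -259.7   25.2] max [ 712.8 -147.8  274.8]
[248 248  35  46 795] min [ 474.9 -224.6   25.6] max [ 571.9 -123.5  119.2]
[ 345  264   36   45 1025] min [ 617.8 -446.5   25.2] max [ 685.8 -379.5  210.1]
[ 379  304   91   80 3116] min [ 538. -700.   25.] max [ 781.7 -569.4   71.9]
[324 324  18  21 289] min [ 486.3 -458.4   25.3] max [ 533.3 -413.4   65. ]
[379 377  12   7  51] min [ 458.4 -618.9  133.9] max [ 479.9 -599.8  144.8]
```

```bash
python3 - <<'E'
from h import *
np.set_printoptions(precision=1,suppress=True)
for n in("top","side"):
    z=np.load(n+"0.npz"); p,X=cloud(n,z["p"],z["d"])
    x,y,h=X[...,0],X[...,1],X[...,2]
    def rect(m,name):
        k,l,st,_=cv2.connectedComponentsWithStats(m.astype(np.uint8))
        q=X[l==1+np.argmax(st[1:,4])]
        r=cv2.minAreaRect(q[:,:2].astype(np.float32)); print(n,name,len(q),"mean",q.mean(0),"rect",np.array(r[0]),np.array(r[1]),round(r[2],2))
    box=(x>440)&(x<720)&(y>-235)&(y<-110)
    rect(box&(h>5)&(h<130)&(h<14+0*x),"deck"); rect(box&(h>36)&(h<44)&(x<545),"cw"); rect(box&(h>111)&(h<119)&(x<585),"bladetop"); rect(box&(h>5)&(h<46),"all low")
    bb=(x>590)&(x<760)&(y>90)&(y<310)&(h>7)&(h<16)
    rect(bb,"baylow")
    q=X[bb&(x>710)&(y>125)&(y<280)]
    for s in (0,1):
        e=[(c,(np.percentile(q[abs(q[:,1]-c)<8,0],5 if s==0 else 95))) for c in range(130,276,12) if (abs(q[:,1]-c)<8).sum()>4]
        e=np.array(e); f=np.polyfit(e[:,0]-200,e[:,1],1); print("bar edge",s,f[1],"slope",round(f[0],4))
    # deck side edges (left/right y) vs x
    q=X[box&(h>5)&(h<46)]
    for s in(3,97):
        e=np.array([(c,np.percentile(q[abs(q[:,0]-c)<6,1],s)) for c in range(480,690,12) if (abs(q[:,0]-c)<6).sum()>4]); print("deck edge",np.round(np.polyfit(e[:,0]-540,e[:,1],1),3), e[:,1])
    w=(x>600)&(x<760)&(y<-130)&(y>-300)&(h>245); q=X[w]; print("pump head",q.mean(0),len(q))
E
```

```text
top deck 1130 mean [ 602.7 -168.2   10. ] rect [ 601.3 -175. ] [113.7 234.6] 89.3
top cw 468 mean [ 503.5 -172.    40.1] rect [ 503.8 -172.2] [98.9 45.8] 87.09
top bladetop 118 mean [ 549.5 -174.1  114.9] rect [ 550.5 -173.7] [20.5 43.7] 89.74
top all low 1810 mean [ 574.5 -169.1   19.8] rect [ 598.7 -176.9] [113.3 237.5] 86.42
top baylow 480 mean [710.7 179.   11.6] rect [671.8 198.8] [134.1 212.8] 0.26
bar edge 0 722.4990744136677 slope -0.0059
bar edge 1 736.2593282378501 slope -0.0251
deck edge [   0.2 -223.6] [-219.  -217.7 -217.4 -217.8 -224.  -226.8 -225.1 -227.1 -228.2 -227.9
 -227.8 -228.8 -229.8 -231.3 -231.5 -230.7 -146.  -145.8]
deck edge [  -0.  -122.2] [-121.7 -120.5 -120.4 -121.2 -123.2 -120.8 -121.  -120.6 -123.7 -126.4
 -123.5 -125.7 -125.1 -123.8 -126.8 -126.5 -126.5 -127. ]
pump head [ 672.2 -242.2  262.2] 189
side deck 846 mean [ 605.6 -202.7    9.4] rect [ 597.3 -180.2] [109.5 243.2] 90.0
side cw 418 mean [ 501.7 -175.3   39.6] rect [ 511.1 -174.9] [100.4  67.3] 88.06
side bladetop 85 mean [ 547.5 -176.4  114.6] rect [ 547.8 -176.8] [22.3 44.6] 88.35
side all low 1641 mean [ 567.8 -190.4   20.9] rect [ 598.6 -178.3] [111.  244.2] 87.62
side baylow 180 mean [688.3 115.1  11.1] rect [684.2 111.4] [158.2  75.9] 29.68
bar edge 0 720.9005632936891 slope 0.0034
bar edge 1 732.4706969360813 slope -0.0377
deck edge [  -0.  -228.1] [-223.8 -224.6 -227.  -225.9 -229.2 -228.7 -229.  -229.3 -230.6 -231.4
 -230.7 -231.9 -231.  -233.5 -233.7 -233.  -232.  -233.9]
deck edge [  -0.  -135.5] [-126.6 -127.1 -128.3 -129.3 -128.6 -127.6 -122.9 -124.8 -182.  -171.3
 -164.3 -154.4 -132.1 -126.4 -127.9 -129.  -127.7 -132.4]
pump head [ 668.6 -246.4  262.9] 131
```

Every measured height agrees with what was given: deck 10, counterweight 40, blade top 115, bay low parts 12 and post tops 227 mm. The mixer origin is about (549,-175) with yaw -0.04, the bay origin about (523.5, 200) with yaw 0. Now I'll move above the grip.

drive_tool(
  motion=[-0.036,-0.0358,0,0,0,0,0.09,-0.036,-0.0358,0,0,0,0,0.09,-0.036,-0.0358,0,0,0,0,0.09,-0.036,-0.0358,0,0,0,0,0.09,-0.036,-0.0358,0,0,0,0,0.09,-0.036,-0.0358,0,0,0,0,0.09,-0.036,-0.0358,0,0,0,0,0.09,-0.036,-0.0358,0,0,0,0,0.09,-0.036,-0.0358,0,0,0,0,0.09,-0.036,-0.0358,0,0,0,0,0.09],
)

```text
t: 1.35
ee_pos: [409.6, 94.5, 213.8]
orientation: [-0.0, 0.155, 0.988, 0.0]
ft_force: [0.3, 0.4, 0.2]
gripper_width: 0.985
grasp_force: 0.0
```

drive_tool(
  motion=[-0.036,-0.0358,0,0,0,0,0.09,-0.036,-0.0358,0,0,0,0,0.09,-0.036,-0.0358,0,0,0,0,0.09,-0.036,-0.0358,0,0,0,0,0.09,-0.036,-0.0358,0,0,0,0,0.09,-0.036,-0.0358,0,0,0,0,0.09,0,0,0,0,0,-7.5,0.09,0,0,0,0,0,-8,0.09,0,0,0,0,0,0,0.09],
)

```text
t: 2.48
ee_pos: [548.7, -174.7, 213.4]
orientation: [-0.001, 0.022, 1.0, 0.0]
ft_force: [-0.3, -0.6, -0.3]
gripper_width: 0.987
grasp_force: 0.0
```

```bash
cat >> h.py <<'E'
from scipy.spatial.transform import Rotation as Ro
def wrist():
    s=readout.observe(); p,d=viewer.read_camera("wrist")
    i=viewer.camera_info("wrist"); f=192/np.tan(np.radians(i["vertical_fov"]/2))
    v,u=np.mgrid[:384,:512]; c=np.stack([(u-i["cx"])/f*d,(v-i["cy"])/f*d,d],-1)
    M=i["mount"]; q=s["orientation"]; R=Ro.from_quat([q[1],q[2],q[3],q[0]]).as_matrix()
    X=(c@M[:3,:3].T+M[:3,3])@R.T+s["ee_pos"]; X[d==0]=np.nan
    return s,p,X
E
python3 - <<'E'
from h import *
np.set_printoptions(precision=3,suppress=True)
s,p,X=wrist(); print(s["t"],s["ee_pos"],s["orientation"],s["joint_positions"])
cv2.imwrite("pics/w1.png",p[:,:,::-1])
x,y,h=np.moveaxis(X,-1,0)
for nm,m in(("blade",(h>108)&(h<122)&(abs(x-549)<50)&(abs(y+175)<40)),("cw",(h>34)&(h<46)&(x<545)&(abs(y+175)<90)),("deck",(h>6)&(h<14)&(abs(y+175)<80)&(x<720)&(x>470))):
    k,l,st,_=cv2.connectedComponentsWithStats(m.astype(np.uint8))
    if k<2: print(nm,"none");continue
    q=X[l==1+np.argmax(st[1:,4])]; print(nm,len(q),q.mean(0),cv2.minAreaRect(q[:,:2].astype(np.float32)))
E
```

```text
2.475 [ 548.661 -174.655  213.36 ] [-0.001  0.022  1.     0.   ] [-0.328  0.322  1.563  0.     1.258 -1.856]
blade 1160 [ 547.861 -175.47   115.005] ((548.8007202148438, -175.70762634277344), (21.41309356689453, 42.91734313964844), 88.14378356933594)
cw 3925 [ 502.229 -173.262   40.166] ((502.7550964355469, -173.3434600830078), (100.03012084960938, 46.11049270629883), 87.33629608154297)
deck 6286 [ 589.031 -177.417   10.388] ((590.5316772460938, -177.18411254882812), (110.30044555664062, 145.57888793945312), 87.33757781982422)
```

View pics/w1.png

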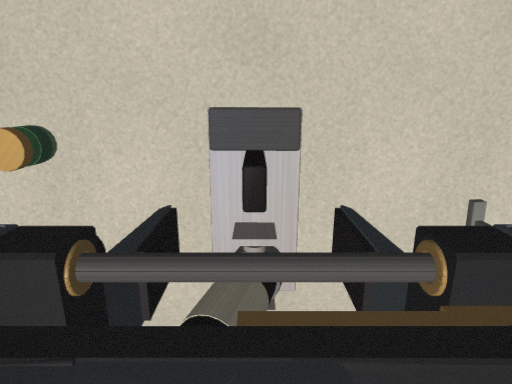

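The wrist view shows the blade centred between the fingers at (255,180), with the counterweight above it at (255,130). The blade centre is (549,-175.6) at yaw -0.046, so the tool is already aligned. Descend and grip.

drive_tool(
  motion=[0,-0.001,0.03,0,0,0,0.09,0,0,0.03,0,0,0,0.09,0,0,0.03,0,0,0,0.09,0,0,0.03,0,0,0,0.06,0,0,0.02,0,0,0,0.04,0,0,0,0,0,0,0.0,0,0,0,0,0,0,0.0,0,0,0,0,0,0,0.0,0,0,0,0,0,0,0.0],
  squeeze=50,
)

```text
t: 3.65
ee_pos: [549.3, -175.7, 74.8]
orientation: [0.001, 0.021, 1.0, -0.0]
ft_force: [0.2, 0.7, 0.1]
gripper_width: 0.364
grasp_force: 0.0
```

```bash
cat >> h.py <<'E'
def pose():
    s=readout.observe(); q=s["orientation"]; return s,Ro.from_quat([q[1],q[2],q[3],q[0]]).as_matrix(),s["ee_pos"]
def head(X,p,P):  # lateral/vertical angle of pump head about pivot P (mixer yaw Y)
    P,Y=P; d=X-P; lx=d[...,0]*np.cos(Y)+d[...,1]*np.sin(Y); ly=-d[...,0]*np.sin(Y)+d[...,1]*np.cos(Y)
    m=(abs(lx)<60)&(abs(ly)<120)&(d[...,2]>150)&(d[...,2]<280)&(p.min(-1)>105)
    k,l,st,_=cv2.connectedComponentsWithStats(m.astype(np.uint8)); 
    m=l==1+np.argmax(st[1:,4]); a=np.arctan2(-np.median(ly[m]),np.median(d[...,2][m]))
    return a,m.sum(),np.median(ly[m]),np.median(d[...,2][m]),np.median(lx[m])
E
python3 - <<'E'
from h import *
s,R,e=pose(); print(s["t"],e,R.round(3).tolist(),s["gripper_width"],s["grasp_force"])
Y=-0.046; P=np.array([549.2+120*np.cos(Y),-175.6+120*np.sin(Y),50])
for n in("top","side"):
    z=np.load(n+"0.npz"); p,X=cloud(n,z["p"],z["d"]); print(n,head(X,p,(P,Y)))
    p,X=cloud(n); print(n,head(X,p,(P,Y)))
E
```

```text
3.65 [ 549.31415889 -175.70332672   74.77181337] [[-0.999, 0.041, 0.002], [0.041, 0.999, -0.0], [-0.002, -0.0, -1.0]] 0.3639105410157753 0.0
top (np.float64(0.2999360775965439), np.int64(76), np.float64(-67.9327819313923), np.float64(219.65794940364933), np.float64(11.263424227517486))
top (np.float64(0.28738913178093023), np.int64(132), np.float64(-64.48517182924176), np.float64(218.17104857342852), np.float64(4.820485512755232))
side (np.float64(0.2996104208000038), np.int64(138), np.float64(-67.10257300751404), np.float64(217.22409087398742), np.float64(1.2948040712297675))
side (np.float64(0.29863253164935477), np.int64(150), np.float64(-66.49153532534385), np.float64(215.9948215375768), np.float64(-0.7030200014907806))
```

Grip height is right (TCP 74.8) and the measured lean of 0.30 rad matches the stop. Finish closing, then lift.

drive_tool(
  motion=[0,0,0,0,0,0,0.0,0,0,0,0,0,0,0.0,0,0,0,0,0,0,0.0,0,0,0,0,0,0,0.0],
  squeeze=50,
)

```text
t: 4.25
ee_pos: [549.0, -175.7, 74.3]
orientation: [0.0, 0.021, 1.0, -0.0]
ft_force: [-0.9, -0.4, 3.9]
gripper_width: 0.239
grasp_force: 50.0
```

drive_tool(
  motion=[0,0,-0.005,0,0,0,0.0,0,0,-0.01,0,0,0,0.0,0,0,-0.015,0,0,0,0.0,0,0,-0.015,0,0,0,0.0,0,0,-0.005,0,0,0,0.0],
  squeeze=50,
)

```text
t: 4.88
ee_pos: [549.8, -175.9, 125.7]
orientation: [0.002, 0.021, 1.0, -0.0]
ft_force: [0.7, 0.4, -7.6]
gripper_width: 0.238
grasp_force: 50.0
```

```bash
cat >> h.py <<'E'
from scipy.optimize import least_squares
ML=.190/9.81
def sim(phi0,a,w,phis,ys=None,mgl=.190,hist=False):
    """rows of 1/8 s; phi ramps to phis[i]; ys = mixer-y steps (m) per row. returns alpha, rate at row ends"""
    k,c,I=.158,.030,.0026; n=25; dt=.125/n; N=len(phis)
    f=np.interp(np.arange(-2,N*n+3)/n,np.arange(N+1),np.r_[phi0,phis]); f=np.convolve(f,np.ones(5)/5,"same"); f[:3]=phi0; f[-3:]=phis[-1]
    Y=np.r_[0,np.cumsum(np.zeros(N) if ys is None else ys)]
    y=np.interp(np.arange(-12,N*n+13)/n,np.arange(N+1),Y); y=np.convolve(y,np.ones(15)/15,"same")[10:-10]; y[:3]=0;y[-3:]=Y[-1]
    y=y+.0235*f; out=[]
    for j in range(N*n):
        i=j+2; fd=(f[i+1]-f[i-1])/2/dt; ya=(y[i+1]-2*y[i]+y[i-1])/dt**2
        th=a-f[i]; tq=mgl*a-k*th-c*(w-fd)+ML*ya
        w+=dt*tq/I; a+=dt*w
        if a-f[i+1]>.3: a=f[i+1]+.3; w=min(w,fd)
        if a-f[i+1]<-.3: a=f[i+1]-.3; w=max(w,fd)
        if (j+1)%n==0: out.append((a,w))
    return np.array(out)
def plan(phi0,a,w,N=10,ys=None,mgl=.190,lim=.2,free=None):
    free=N if free is None else free
    def full(p): return np.r_[p,np.full(N-free,p[-1])]
    def r(p):
        q=full(p); o=sim(phi0,a,w,q,ys,mgl); d=np.diff(np.r_[phi0,q])
        return np.r_[.3*o[:,0],4*o[-1],3*q[-1],.3*d,.3*np.diff(d)]
    s=least_squares(r,np.full(free,phi0*.5),bounds=(-lim,lim)); q=full(s.x); q=np.radians(np.round(np.degrees(q),1))
    return q,sim(phi0,a,w,q,ys,mgl)
def meas(cams=("side","top")):
    s,R,e=pose(); P=e+R@np.array([-120,0,24.5]); Y=np.arctan2(-R[1,0],-R[0,0])
    print("t",round(s["t"],3),"tcp",e.round(1),"phi",R[2,1].round(4),"yaw",Y.round(4),"pitch",R[2,0].round(4),"Mx",s["torque"].round(3),"gf",round(s["grasp_force"],1))
    al=[]
    for n in cams:
        try: p,X=cloud(n); h=head(X,p,(P,Y)); print(n,np.round(h,3)); al.append(h[0])
        except Exception as ex: print(n,ex)
    return R[2,1],al,e,Y
E
python3 - <<'E'
from h import *
phi,al,e,Y=meas()
q,o=plan(phi,.3+phi,0,N=14,lim=.2)
print("deg increments about tool x",np.degrees(-np.diff(np.r_[phi,q])).round(1)); print("phi",q.round(3)); print(o.round(3))
for m in(.18,.20): print(m,sim(phi,.3+phi,0,q,mgl=m)[9::4].round(3).tolist())
p,_=viewer.read_camera("side"); cv2.imwrite("pics/s2.png",p[:,:,::-1])
E
```

```text
t 4.875 tcp [ 549.8 -175.9  125.7] phi -0.0008 yaw -0.0413 pitch -0.003 Mx [ 0.092  0.145 -0.018] gf 50.0
side [  0.298 158.    -66.383 216.424  -0.273]
top [  0.295  93.    -66.768 219.706  11.688]
deg increments about tool x [ 3.8 -0.3 -0.4 -0.  -0.  -0.1 -0.  -0.1 -0.  -0.1 -3.7 -4.2 15.5 -7.2]
phi [-0.066 -0.061 -0.054 -0.054 -0.054 -0.052 -0.052 -0.051 -0.051 -0.049
  0.016  0.089 -0.182 -0.056]
[[ 0.234 -0.486]
 [ 0.201 -0.151]
 [ 0.189 -0.068]
 [ 0.179 -0.086]
 [ 0.168 -0.096]
 [ 0.156 -0.096]
 [ 0.143 -0.112]
 [ 0.129 -0.114]
 [ 0.113 -0.132]
 [ 0.097 -0.09 ]
 [ 0.123  0.44 ]
 [ 0.209  0.688]
 [ 0.122 -1.42 ]
 [ 0.067  0.162]]
0.18 [[0.007, -0.186], [-0.085, 0.027]]
0.2 [[0.218, 0.095], [0.02, -0.003]]
```

View pics/s2.png

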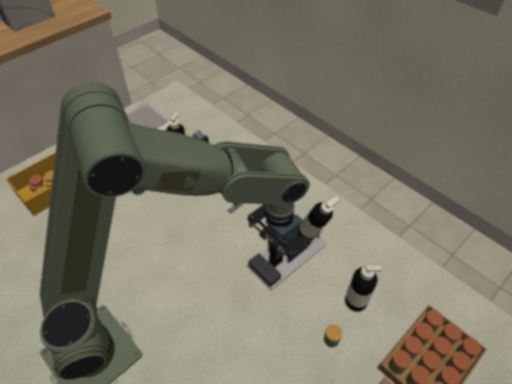

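The side view shows the mixer in the air at (285,265), with the bottle lolling right (top at (333,202)) and clear of the gripper. I'll replace the planner with a roll-feedback law run forward through the model.

```bash
cat >> h.py <<'E'
def roll(phi0,a,w,N=10,ys=None,mgl=.190,lam=.5,step=.1):
    ph=[]; A=a;F=phi0
    for i in range(N):
        best=F+np.clip(-lam*(A-F)-F,-step,step); best=np.radians(round(np.degrees(best-phi0)*2)/2)+phi0
        ph.append(best); o=sim(phi0,a,w,np.array(ph),None if ys is None else ys[:i+1],mgl); A,F=o[-1,0],best
    return np.array(ph),o
def show(phi0,a,w,ph,ys=None):
    print("tool-x deg:",np.degrees(-np.diff(np.r_[phi0,ph])).round(1).tolist())
    for m in(.179,.190,.201): print(m,"alpha",sim(phi0,a,w,ph,ys,m)[:,0].round(3).tolist(),"w_end",sim(phi0,a,w,ph,ys,m)[-1,1].round(3))
E
python3 - <<'E'
from h import *
ph,o=roll(-.001,.299,0,N=10); show(-.001,.299,0,ph)
E
```

```text
tool-x deg: [5.5, 3.0, -1.5, -3.0, -2.5, -1.5, -0.5, -0.0, -0.0, -0.0]
0.179 alpha [0.199, 0.09, 0.005, -0.037, -0.048, -0.043, -0.035, -0.03, -0.027, -0.025] w_end 0.023
0.19 alpha [0.201, 0.099, 0.019, -0.02, -0.03, -0.024, -0.016, -0.01, -0.006, -0.002] w_end 0.036
0.201 alpha [0.203, 0.106, 0.032, -0.003, -0.01, -0.002, 0.009, 0.018, 0.026, 0.036] w_end 0.083
```

drive_tool(
  motion=[0,0,0,5.5,0,0,0,0,0,0,3,0,0,0,0,0,0,-1.5,0,0,0,0,0,0,-3,0,0,0,0,0,0,-2.5,0,0,0,0,0,0,-1.5,0,0,0],
)

```text
t: 5.78
ee_pos: [548.8, -176.5, 123.8]
orientation: [0.0, 0.021, 1.0, 0.001]
ft_force: [-0.4, -0.8, -7.0]
gripper_width: 0.238
grasp_force: 50.0
```

```bash
cat > m.py <<'E'
from h import *
import sys
w=float(sys.argv[1]); N=int(sys.argv[2]); 
ys=None if len(sys.argv)<4 else np.array(eval(sys.argv[3]))
phi,al,e,Y=meas(); a=float(np.mean(al)); print("alpha",round(a,3),"theta",round(a-phi,3))
ph,o=roll(phi,a,w,N,ys); show(phi,a,w,ph,ys)
E
python3 m.py 0.06 6
```

```text
t 5.775 tcp [ 548.8 -176.5  123.8] phi 0.002 yaw -0.0423 pitch 0.0 Mx [0.012 0.182 0.002] gf 50.0
side [-1.50000e-02  9.90000e+01  3.30600e+00  2.27481e+02  8.05700e+00]
top [-4.20000e-02  1.61000e+02  9.59300e+00  2.28759e+02  3.69400e+00]
alpha -0.028 theta -0.03
tool-x deg: [-1.0, -0.0, 0.5, 0.5, 0.5, -0.0]
0.179 alpha [-0.013, 0.002, 0.01, 0.01, 0.005, -0.001] w_end -0.039
0.19 alpha [-0.013, 0.001, 0.009, 0.009, 0.004, -0.001] w_end -0.039
0.201 alpha [-0.014, 0.0, 0.007, 0.008, 0.003, -0.003] w_end -0.04
```

The bottle is near upright. I'll trim the roll and start backing away along -x, which doesn't excite the cradle axis.

drive_tool(
  motion=[0.003,0,0,-1,0,0,0,0.008,0,0,0,0,0,0,0.014,0,0,0.5,0,0,0,0.018,0,0,0.5,0,0,0,0.018,0,0,0,0,0,0,0.018,0,0,0,0,0,0],
)

```text
t: 6.62
ee_pos: [468.3, -171.8, 124.0]
orientation: [-0.0, 0.02, 1.0, -0.0]
ft_force: [0.5, -0.3, -6.5]
gripper_width: 0.238
grasp_force: 50.0
```

```bash
python3 m.py 0 8; python3 -c "
from h import *
p,_=viewer.read_camera('side'); cv2.imwrite('pics/s3.png',p[150:350,150:450,::-1].repeat(2,0).repeat(2,1))"
```

```text
t 6.625 tcp [ 468.3 -171.8  124. ] phi -0.0001 yaw -0.0407 pitch 0.0004 Mx [0.024 0.147 0.055] gf 50.0
side [-1.2000e-02  1.5800e+02  2.7530e+00  2.2661e+02  1.5170e+00]
top [-3.60000e-02  1.72000e+02  8.11700e+00  2.28065e+02  2.38400e+00]
alpha -0.024 theta -0.024
tool-x deg: [-0.5, -0.5, 0.5, -0.0, 0.5, -0.0, -0.0, -0.0]
0.179 alpha [-0.019, -0.007, -0.001, 0.004, 0.003, 0.002, 0.002, 0.002] w_end 0.001
0.19 alpha [-0.019, -0.009, -0.003, 0.001, 0.001, -0.0, -0.001, -0.001] w_end -0.001
0.201 alpha [-0.02, -0.01, -0.005, -0.001, -0.002, -0.004, -0.005, -0.006] w_end -0.008
```

View pics/s3.png

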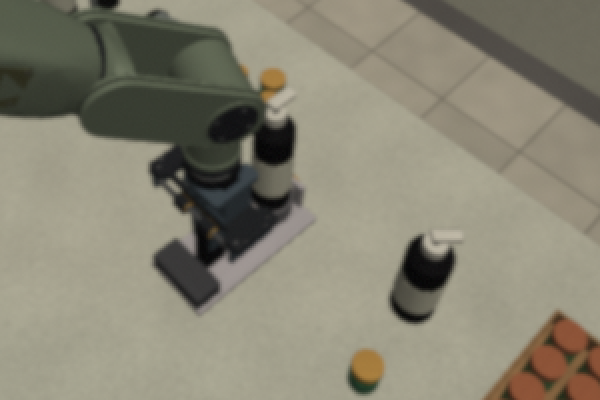

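The crop shows the bottle upright at (273,150), clear of the gripper at (235,215). Continue backing off with a small trim.

drive_tool(
  motion=[0.018,0,0,-0.5,0,0,0,0.018,0,0,-0.5,0,0,0,0.018,0,0,0.5,0,0,0,0.018,0,0,0,0,0,0,0.018,0,0,0.5,0,0,0,0.018,0,0,0,0,0,0,0.014,0,0,0,0,0,0,0.01,0,0,0,0,0,0,0.006,0,0,0,0,0,0,0.003,0,0,0,0,0,0],
)

```text
t: 8.02
ee_pos: [329.1, -166.6, 124.0]
orientation: [0.0, 0.021, 1.0, -0.0]
ft_force: [1.4, -0.5, -7.4]
gripper_width: 0.238
grasp_force: 50.0
```

```bash
python3 m.py 0 10 "[.004,.008,.012,.016,.02,.024,.026,.026,.026,.026]"; python3 m.py 0 8
```

```text
t 8.025 tcp [ 329.1 -166.6  124. ] phi -0.0001 yaw -0.0414 pitch -0.0006 Mx [-0.01   0.127  0.019] gf 50.0
side [-3.00000e-02  1.86000e+02  6.86000e+00  2.26765e+02  2.39200e+00]
top [-5.40000e-02  1.79000e+02  1.24020e+01  2.28968e+02  5.18300e+00]
alpha -0.042 theta -0.042
tool-x deg: [-1.0, -0.0, 1.0, 1.0, 1.0, 0.5, -0.0, -0.5, -0.5, -0.5]
0.179 alpha [-0.014, 0.019, 0.041, 0.05, 0.048, 0.039, 0.023, 0.005, -0.009, -0.017] w_end 2.222
0.19 alpha [-0.014, 0.018, 0.04, 0.051, 0.051, 0.045, 0.032, 0.016, 0.003, -0.004] w_end 2.23
0.201 alpha [-0.015, 0.016, 0.039, 0.051, 0.054, 0.05, 0.04, 0.027, 0.017, 0.013] w_end 2.251
t 8.125 tcp [ 329.1 -166.6  124. ] phi 0.0 yaw -0.0413 pitch -0.0002 Mx [ 0.01   0.144 -0.027] gf 50.0
side [-3.50000e-02  1.88000e+02  8.05600e+00  2.27173e+02  2.54400e+00]
top [-5.80000e-02  1.69000e+02  1.32270e+01  2.28875e+02  5.14700e+00]
alpha -0.047 theta -0.047
tool-x deg: [-1.5, -0.0, 0.5, 0.5, -0.0, 0.5, -0.0, -0.0]
0.179 alpha [-0.031, -0.012, -0.001, 0.003, 0.008, 0.008, 0.007, 0.007] w_end 0.004
0.19 alpha [-0.031, -0.014, -0.004, -0.0, 0.004, 0.003, 0.002, 0.002] w_end 0.002
0.201 alpha [-0.032, -0.016, -0.007, -0.005, -0.002, -0.003, -0.005, -0.006] w_end -0.008
```

```bash
cat > m.py <<'E'
from h import *
import sys
a=float(sys.argv[1]); w=float(sys.argv[2]); N=10
ys=np.array([.003,.008,.012,.014,.014,.014,.012,.008,.004,.001])*float(sys.argv[3])
phi=pose()[1][2,1]
ph,o=roll(phi,a,w,N,ys); show(phi,a,w,ph,ys)
E
python3 m.py -.058 -.05 1
```

```text
tool-x deg: [-1.5, -0.0, 1.0, 1.0, 1.0, -0.0, -0.5, -0.5, -1.0, -1.0]
0.179 alpha [-0.031, 0.009, 0.036, 0.041, 0.026, 0.008, -0.012, -0.035, -0.049, -0.048] w_end 0.209
0.19 alpha [-0.032, 0.007, 0.033, 0.04, 0.026, 0.009, -0.01, -0.033, -0.049, -0.049] w_end 0.191
0.201 alpha [-0.033, 0.004, 0.03, 0.038, 0.026, 0.009, -0.01, -0.033, -0.05, -0.053] w_end 0.171
```

drive_tool(
  motion=[0,0.003,0,-1.5,0,0,0,0,0.008,0,0,0,-0.3,0,0,0.012,0,1,0,-0.3,0,0,0.014,0,1,0,-0.3,0,0,0.014,0,1,0,-0.3,0,0,0.014,0,0,0,-0.3,0,0,0.012,0,-0.5,0,-0.3,0,0,0.008,0,-0.5,0,-0.3,0,0,0.004,0,-1,0,-0.3,0,0,0.001,0,-1,0,0,0],
)

```text
t: 9.48
ee_pos: [331.4, -76.6, 123.7]
orientation: [0.0, -0.0, 1.0, 0.014]
ft_force: [-0.3, -0.2, -7.2]
gripper_width: 0.238
grasp_force: 50.0
```

```bash
cat > m.py <<'E'
from h import *
import sys
b=float(sys.argv[1]); w=float(sys.argv[2]); sc=float(sys.argv[3])
ys=np.array([.003,.008,.012,.014,.014,.014,.012,.008,.004,.001])*sc
phi,al,e,Y=meas(); a=np.mean(al)+b; print("alpha",round(a,3)); a+=.1*w
ph,o=roll(phi,a,w,10,ys); show(phi,a,w,ph,ys)
E
python3 m.py -.01 .1 1
```

```text
t 9.475 tcp [331.4 -76.6 123.7] phi 0.0271 yaw 0.0009 pitch -0.0001 Mx [-0.094  0.208 -0.028] gf 50.0
side [-2.90000e-02  1.66000e+02  6.45500e+00  2.25524e+02  2.40800e+00]
top [-4.00000e-02  1.85000e+02  9.20900e+00  2.29189e+02  5.61800e+00]
alpha -0.044
tool-x deg: [-0.0, 0.5, 1.0, 1.5, 0.5, -0.0, -1.0, -1.0, -0.5, -1.0]
0.179 alpha [-0.006, 0.027, 0.048, 0.043, 0.022, -0.001, -0.02, -0.036, -0.048, -0.047] w_end 0.211
0.19 alpha [-0.006, 0.026, 0.048, 0.045, 0.026, 0.005, -0.014, -0.029, -0.042, -0.042] w_end 0.2
0.201 alpha [-0.007, 0.025, 0.048, 0.047, 0.031, 0.011, -0.006, -0.021, -0.033, -0.033] w_end 0.197
```

Model and measurement agree (-0.049 predicted, -0.044 seen). Next 90 mm.

drive_tool(
  motion=[0,0.003,0,0,0,0,0,0,0.008,0,0.5,0,0,0,0,0.012,0,1,0,0,0,0,0.014,0,1.5,0,0,0,0,0.014,0,0.5,0,0,0,0,0.014,0,0,0,0,0,0,0.012,0,-1,0,0,0,0,0.008,0,-1,0,0,0,0,0.004,0,-0.5,0,0,0,0,0.001,0,-1,0,0,0],
)

```text
t: 10.82
ee_pos: [331.3, 13.4, 122.7]
orientation: [-0.0, -0.0, 1.0, 0.014]
ft_force: [-0.8, 0.1, -7.5]
gripper_width: 0.238
grasp_force: 50.0
```

```bash
python3 m.py -.01 .1 1
```

```text
t 10.825 tcp [331.3  13.4 122.7] phi 0.027 yaw 0.001 pitch 0.0001 Mx [-0.064  0.199  0.037] gf 50.0
side [-4.60000e-02  1.60000e+02  1.04910e+01  2.25789e+02  2.75100e+00]
top [-5.20000e-02  1.70000e+02  1.19210e+01  2.28863e+02  5.48200e+00]
alpha -0.059
tool-x deg: [-0.5, 0.5, 1.5, 1.5, 0.5, -0.5, -0.5, -1.0, -1.0, -0.5]
0.179 alpha [-0.015, 0.024, 0.044, 0.038, 0.016, -0.001, -0.02, -0.036, -0.043, -0.041] w_end 0.185
0.19 alpha [-0.016, 0.022, 0.043, 0.038, 0.019, 0.002, -0.016, -0.033, -0.04, -0.039] w_end 0.172
0.201 alpha [-0.017, 0.021, 0.042, 0.039, 0.021, 0.006, -0.011, -0.028, -0.037, -0.036] w_end 0.163
```

drive_tool(
  motion=[0,0.003,0,-0.5,0,0,0,0,0.008,0,0.5,0,0,0,0,0.012,0,1.5,0,0,0,0,0.014,0,1.5,0,0,0,0,0.014,0,0.5,0,0,0,0,0.014,0,-0.5,0,0,0,0,0.012,0,-0.5,0,0,0,0,0.008,0,-1,0,0,0,0,0.004,0,-1,0,0,0,0,0.001,0,-0.5,0,0,0],
)

```text
t: 12.18
ee_pos: [331.1, 103.2, 122.0]
orientation: [-0.0, -0.0, 1.0, 0.013]
ft_force: [0.5, -0.3, -7.6]
gripper_width: 0.24
grasp_force: 50.0
```

```bash
python3 m.py -.01 .1 1.075
```

```text
t 12.175 tcp [331.1 103.2 122. ] phi 0.0267 yaw 0.0003 pitch 0.0003 Mx [-0.087  0.167  0.033] gf 50.0
side [-7.80000e-02  1.43000e+02  1.76360e+01  2.24956e+02  2.93600e+00]
top [-8.20000e-02  1.72000e+02  1.87080e+01  2.28218e+02  6.53300e+00]
alpha -0.09
tool-x deg: [-1.5, 0.5, 1.5, 2.0, 1.0, -0.0, -0.5, -1.0, -1.5, -1.0]
0.179 alpha [-0.034, 0.019, 0.052, 0.052, 0.03, 0.006, -0.02, -0.044, -0.053, -0.045] w_end 0.265
0.19 alpha [-0.036, 0.016, 0.049, 0.051, 0.031, 0.008, -0.017, -0.042, -0.052, -0.046] w_end 0.247
0.201 alpha [-0.037, 0.013, 0.046, 0.049, 0.031, 0.01, -0.015, -0.04, -0.052, -0.048] w_end 0.229
```

```bash
python3 - <<'E'
from h import *
for w in(0,.1,.2):
    ph,o=roll(.0267,-.09+.1*w,w,8); show(.0267,-.09+.1*w,w,ph)
E
```

```text
tool-x deg: [-2.0, -0.0, 1.0, 1.0, 1.0, 0.5, 0.5, -0.0]
0.179 alpha [-0.061, -0.022, 0.005, 0.02, 0.023, 0.022, 0.016, 0.01] w_end -0.04
0.19 alpha [-0.063, -0.026, -0.001, 0.013, 0.016, 0.015, 0.009, 0.003] w_end -0.043
0.201 alpha [-0.065, -0.031, -0.008, 0.004, 0.007, 0.004, -0.003, -0.01] w_end -0.058
tool-x deg: [-1.5, -0.0, 1.0, 1.0, 1.0, -0.0, -0.0, -0.0]
0.179 alpha [-0.05, -0.016, 0.006, 0.015, 0.013, 0.011, 0.011, 0.012] w_end 0.01
0.19 alpha [-0.052, -0.02, 0.001, 0.009, 0.007, 0.004, 0.004, 0.005] w_end 0.007
0.201 alpha [-0.053, -0.024, -0.005, 0.002, -0.001, -0.005, -0.006, -0.007] w_end -0.006
tool-x deg: [-1.0, -0.0, 1.0, 1.0, 0.5, -0.0, -0.0, -0.0]
0.179 alpha [-0.039, -0.01, 0.007, 0.01, 0.008, 0.007, 0.007, 0.008] w_end 0.008
0.19 alpha [-0.041, -0.013, 0.003, 0.006, 0.003, 0.002, 0.002, 0.002] w_end 0.005
0.201 alpha [-0.042, -0.016, -0.002, 0.0, -0.003, -0.005, -0.006, -0.007] w_end -0.007
```

drive_tool(
  motion=[0,0,0,-1.5,0,0,0,0,0,0,0,0,0,0,0,0,0,1,0,0,0,0,0,0,1,0,0,0,0,0,0,1,0,0,0,0,0,0,0,0,0,0,0,0,0,0,0,0,0],
)

```text
t: 13.15
ee_pos: [331.1, 103.5, 122.1]
orientation: [-0.0, -0.001, 1.0, 0.0]
ft_force: [-0.2, 0.6, -6.5]
gripper_width: 0.239
grasp_force: 50.0
```

```bash
python3 m.py -.01 0 1.075
```

```text
t 13.15 tcp [331.1 103.5 122.1] phi 0.0001 yaw 0.0011 pitch 0.0003 Mx [-0.024  0.166 -0.014] gf 50.0
side [-4.40000e-02  1.41000e+02  9.90100e+00  2.25499e+02  3.64900e+00]
top [-5.40000e-02  1.72000e+02  1.23380e+01  2.28471e+02  5.40000e+00]
alpha -0.059
tool-x deg: [-1.5, -0.0, 1.0, 1.5, 1.0, -0.0, -1.0, -1.0, -1.0, -1.0]
0.179 alpha [-0.028, 0.015, 0.044, 0.045, 0.024, -0.0, -0.021, -0.039, -0.048, -0.041] w_end 0.261
0.19 alpha [-0.029, 0.013, 0.042, 0.045, 0.025, 0.002, -0.019, -0.036, -0.047, -0.042] w_end 0.245
0.201 alpha [-0.03, 0.011, 0.04, 0.044, 0.026, 0.004, -0.016, -0.035, -0.046, -0.043] w_end 0.229
```

Drift is consistently more negative than predicted, so I'll fit the unknowns (gravity stiffness, roll offset and image bias) to the whole record.

```bash
cat >> h.py <<'E'
from scipy.ndimage import uniform_filter1d
def track(seq,mgl,off,f0=0.,a=.3,w=0.):
    """seq of (dphi deg about tool x, dy m, duration s); continuous simulation; returns t, alpha, rate, phi"""
    dt=.005;k,c,I=.158,.030,.0026
    T=np.r_[0,np.cumsum([s[2] for s in seq])]; F=f0-np.radians(np.r_[0,np.cumsum([s[0] for s in seq])]); Yv=np.r_[0,np.cumsum([s[1] for s in seq])]
    t=np.arange(0,T[-1]+dt/2,dt); f=uniform_filter1d(np.interp(t,T,F),5,mode="nearest"); y=uniform_filter1d(np.interp(t,T,Yv),15,mode="nearest")+.0235*f
    fd=np.gradient(f,dt); ya=np.gradient(np.gradient(y,dt),dt); A=[a];W=[w]
    for i in range(len(t)-1):
        tq=mgl*a-k*(a-f[i]-off)-c*(w-fd[i])+ML*ya[i]; w+=dt*tq/I; a+=dt*w
        if a-f[i+1]>.3: a=f[i+1]+.3; w=min(w,fd[i])
        A.append(a);W.append(w)
    return t,np.array(A),np.array(W),f
LOG=[]; OBS=[]
def rows(r,y=None):
    for i,d in enumerate(r): LOG.append((d,0 if y is None else y[i],.125))
def pause(s): LOG.append((0,0,s))
def obs(v): OBS.append((sum(s[2] for s in LOG),v))
y9=[.003,.008,.012,.014,.014,.014,.012,.008,.004,.001]
pause(.15); rows([5.5,3,-1.5,-3,-2.5,-1.5]); obs(-.028); pause(.1)
rows([-1,0,.5,.5,0,0]); obs(-.024); pause(.15); rows([-.5,-.5,.5,0,.5,0,0,0,0,0]); obs(-.042); pause(.1); obs(-.0465); pause(.1)
rows([-1.5,0,1,1,1,0,-.5,-.5,-1,-1],y9); obs(-.0345); pause(.1)
rows([0,.5,1,1.5,.5,0,-1,-1,-.5,-1],y9); obs(-.049); pause(.1)
rows([-.5,.5,1.5,1.5,.5,-.5,-.5,-1,-1,-.5],y9); obs(-.080); pause(.1)
rows([-1.5,0,1,1,1,0,0,0]); obs(-.049); pause(.1)
def fit():
    to=np.array([o[0] for o in OBS]); vo=np.array([o[1] for o in OBS])
    # shooting in segments: restart disturbances via small process noise on alpha at each obs
    n=len(to)
    def run(p):
        mgl,off,b=p[:3]; out=[]; seg=[]; tt=0; j=0; a,w,f=.3,0.,0.; res=[]
        cuts=list(to); cur=[]; acc=0; oi=0
        for s in LOG:
            cur.append(s); acc+=s[2]
            if oi<n and abs(acc-to[oi])<1e-6:
                t,A,W,F=track(cur,mgl,off,f,a,w); out.append(A[-1]+b); a=A[-1]+p[3+oi]; w=W[-1]; f=f-np.radians(sum(c[0] for c in cur)); cur=[]; oi+=1
        if cur: t,A,W,F=track(cur,mgl,off,f,a,w); a,w,f=A[-1],W[-1],f-np.radians(sum(c[0] for c in cur))
        return np.array(out),a,w,f
    def r(p):
        o=run(p)[0]; return np.r_[(o-vo)/.004,(p[0]-.19)/.006,p[1]/.01,p[2]/.015,p[3:]/.006]
    s=least_squares(r,np.r_[.19,0,0,np.zeros(n)],diff_step=1e-4); o,a,w,f=run(s.x)
    print("mgl",s.x[0].round(4),"off",s.x[1].round(4),"bias",s.x[2].round(4),"noise",s.x[3:].round(3),"res",(o-vo).round(3)); print("state a,w,phi",round(a,4),round(w,4),round(f,4))
    return s.x[0],s.x[1],a,w,f
def auto(mgl,off,a,w,f,ys,lam=.5,q=.5):
    seq=[];A=a;F=f
    for y in ys:
        d=np.degrees(np.clip(-lam*(A-F-off)-off-F,-.1,.1)); d=-round(d/q)*q; seq.append((d,y,.125)); t,aa,ww,ff=track(seq,mgl,off,f,a,w); A=aa[-1]; F=f-np.radians(sum(s[0] for s in seq))
    print("tool-x deg",[s[0] for s in seq],"end phi",round(F,4)); print("alpha",aa[25::25].round(3).tolist(),"w",ww[-1].round(3))
E
python3 - <<'E'
from h import *
p=fit(); auto(*p,[0]*10); auto(*p,[1.075*y for y in y9])
E
```

```text
mgl 0.2755 off 0.0007 bias -0.3525 noise [-0.039 -0.118 -0.035  0.     0.     0.     0.     0.   ] res [-0.025 -0.029 -0.011 -0.006  0.008  0.022  0.053 -0.004]
state a,w,phi 0.3 0.0 0.0
tool-x deg [5.5, 3.0, 0.0, -1.5, -1.5, -1.5, -1.0, -1.0, -1.0, -0.5] end phi -0.0087
alpha [0.205, 0.142, 0.098, 0.066, 0.043, 0.027, 0.014, 0.004, 0.0, -0.0] w -0.001
tool-x deg [5.5, 3.0, 0.0, -1.0, -0.5, -1.0, -1.0, -1.0, -1.5, -2.0] end phi -0.0087
alpha [0.205, 0.152, 0.126, 0.112, 0.093, 0.074, 0.049, 0.013, -0.023, -0.047] w -0.13
```

```bash
python3 - <<'E'
s=open("h.py").read()
s=s.replace("pause(.15); rows([5.5,3,-1.5,-3,-2.5,-1.5]); obs(-.028); pause(.1)","pause(.1)")
s=s.replace("a,w,f=.3,0.,0.; res=[]","a,w,f=p[-2],p[-1],0.002; res=[]").replace("p[3:]/.006]","p[3:-2]/.004,(p[-2]+p[2]+.028)/.004,(p[-1]-.03)/.1]").replace("np.zeros(n)],diff_step=1e-4","np.zeros(n),-.028,.0],x_scale=np.r_[.006,.01,.015,np.full(n,.004),.01,.05]").replace("s.x[3:].round(3)","s.x[3:].round(3).tolist()")
open("h.py","w").write(s)
E
python3 - <<'E'
from h import *
p=fit(); auto(*p,[0]*10); auto(*p,[1.075*y for y in y9])
E
```

```text
mgl 0.181 off -0.0142 bias -0.3357 noise [0.0, 0.0, 0.0, 0.0, 0.0, 0.0, 0.0, 0.308, 0.03] res [-0.01   0.008  0.013 -0.015 -0.017  0.03   0.015]
state a,w,phi 0.302 0.0 0.002
tool-x deg [5.5, 2.5, -1.5, -3.5, -2.5, -1.5, -0.5, 0.0, 0.5, 0.5] end phi 0.0107
alpha [0.201, 0.093, 0.009, -0.027, -0.032, -0.021, -0.008, 0.003, 0.007, 0.004] w -0.045
tool-x deg [5.5, 2.5, -1.0, -2.5, -2.5, -2.0, -0.5, -0.5, -0.5, -0.5] end phi 0.0369
alpha [0.204, 0.117, 0.05, 0.011, -0.007, -0.006, -0.011, -0.025, -0.036, -0.04] w 0.033
```

```bash
python3 - <<'E'
s=open("h.py").read()
s=s.replace("a=A[-1]+p[3+oi]","a=vo[oi]-b")
i=s.index("    s=least_squares(r,np.r_[.19"); j=s.index("o,a,w,f=run(s.x)")
s=s[:i]+"    lo=np.r_[.17,-.04,-.04,np.full(n,-1e-6),-.08,-.3]; hi=np.r_[.21,.04,.04,np.full(n,1e-6),.03,.3]\n    s=least_squares(r,np.r_[.19,0,0,np.zeros(n),-.028,.0],bounds=(lo,hi),x_scale=np.r_[.006,.01,.015,np.full(n,.004),.01,.05]); "+s[j:]
s=s.replace("(o-vo)/.004,","(o-vo)/.01,")
open("h.py","w").write(s)
E
python3 - <<'E'
from h import *
p=fit(); auto(*p,[0]*10); auto(*p,[1.075*y for y in y9])
E
```

```text
mgl 0.1942 off -0.0034 bias 0.0018 noise [-0.0, 0.0, -0.0, -0.0, -0.0, -0.0, 0.0, -0.03, 0.033] res [ 0.006 -0.014 -0.002 -0.024 -0.008  0.02   0.023]
state a,w,phi -0.056 -0.0617 0.002
tool-x deg [-1.5, -0.5, 0.0, 0.5, 1.0, 0.5, 0.0, 0.0, 0.0, 0.0] end phi 0.002
alpha [-0.048, -0.029, -0.01, 0.005, 0.008, 0.005, 0.002, 0.001, 0.001, -0.0] w -0.007
tool-x deg [-1.5, -0.5, 1.0, 1.5, 1.0, 0.0, -0.5, -1.0, -1.0, -0.5] end phi 0.0282
alpha [-0.04, 0.003, 0.037, 0.044, 0.03, 0.012, -0.008, -0.027, -0.038, -0.04] w 0.032
```

drive_tool(
  motion=[0,0.003,0,-1.5,0,0,0,0,0.009,0,-0.5,0,0,0,0,0.013,0,1,0,0,0,0,0.015,0,1.5,0,0,0,0,0.015,0,1,0,0,0,0,0.015,0,0,0,0,0,0,0.013,0,-0.5,0,0,0,0,0.009,0,-1,0,0,0,0,0.004,0,-1,0,0,0,0,0.001,0,-0.5,0,0,0],
)

```text
t: 14.5
ee_pos: [331.0, 200.0, 122.0]
orientation: [-0.0, -0.0, 1.0, 0.013]
ft_force: [0.0, -0.6, -6.6]
gripper_width: 0.241
grasp_force: 50.0
```

```bash
cat > m2.py <<'E'
from h import *
import sys
w=float(sys.argv[1]); N=int(sys.argv[2])
phi,al,e,Y=meas(); a=np.mean(al)-.005; print("alpha",round(a,3))
for ww in (w-.08,w,w+.08): auto(.192,-.003,a+.1*ww,ww,phi,[0]*N)
E
python3 m2.py .03 8
```

```text
t 14.5 tcp [331. 200. 122.] phi 0.0266 yaw 0.0003 pitch 0.0004 Mx [-0.062  0.158  0.013] gf 50.0
side [-1.70000e-02  1.31000e+02  3.84900e+00  2.26197e+02  2.91500e+00]
top [-1.90000e-02  1.81000e+02  4.26900e+00  2.28895e+02  7.04900e+00]
alpha -0.023
tool-x deg [0.0, 0.0, 0.0, 0.5, 0.5, 0.5, 0.0, 0.0] end phi 0.0004
alpha [-0.025, -0.015, -0.003, 0.006, 0.009, 0.007, 0.004, 0.003] w -0.011
tool-x deg [0.0, 0.5, 0.5, 0.0, 0.0, 0.0, 0.5, 0.0] end phi 0.0004
alpha [-0.012, -0.005, -0.003, -0.002, 0.002, 0.006, 0.004, 0.002] w -0.015
tool-x deg [0.5, 0.5, 0.0, 0.0, 0.5, 0.0, 0.0, 0.0] end phi 0.0004
alpha [-0.003, -0.001, 0.001, 0.004, 0.003, 0.0, -0.002, -0.004] w -0.017
```

drive_tool(
  motion=[-0.004,0,0.002,0,0,0,0,-0.01,0,0.002,0.5,0,0,0,-0.014,0,0.003,0.5,0,0,0,-0.016,0,0.003,0,0,0,0,-0.016,0,0.003,0,0,0,0,-0.014,0,0.003,0.5,0,0,0,-0.01,0,0.002,0,0,0,0,-0.006,0,0.002,0,0,0,0],
)

```text
t: 15.6
ee_pos: [421.7, 200.7, 101.8]
orientation: [-0.0, -0.0, 1.0, 0.0]
ft_force: [-0.8, -0.6, -6.4]
gripper_width: 0.243
grasp_force: 50.0
```

```bash
python3 m2.py 0 9
```

```text
t 15.6 tcp [421.7 200.7 101.8] phi 0.0 yaw 0.0004 pitch 0.0004 Mx [-0.043  0.157 -0.009] gf 50.0
side [ 1.30000e-02  1.15000e+02 -2.85900e+00  2.26862e+02  2.59900e+00]
top [ 1.00000e-02  1.76000e+02 -2.18700e+00  2.29058e+02  5.99900e+00]
alpha 0.006
tool-x deg [0.0, -0.5, 0.0, 0.0, 0.0, 0.5, 0.0, 0.0, 0.0] end phi 0.0
alpha [-0.008, -0.006, -0.002, 0.002, 0.006, 0.004, 0.001, -0.0, -0.003] w -0.017
tool-x deg [0.0, 0.0, 0.0, 0.0, 0.0, 0.0, 0.0, 0.0, -0.5] end phi 0.0088
alpha [0.006, 0.004, 0.003, 0.002, 0.0, -0.002, -0.004, -0.006, -0.003] w 0.051
tool-x deg [0.5, 0.0, 0.0, -0.5, 0.0, 0.0, 0.0, 0.0, -0.5] end phi 0.0088
alpha [0.014, 0.008, 0.001, 0.0, -0.0, -0.002, -0.004, -0.007, -0.003] w 0.05
```

drive_tool(
  motion=[-0.004,0,0,0,0,0,0,-0.01,0,0,0,0,0,0,-0.015,0,0.001,0,0,0,0,-0.017,0,0.001,0,0,0,0,-0.017,0,0.001,0,0,0,0,-0.015,0,0.001,0,0,0,0,-0.011,0,0,0,0,0,0,-0.007,0,0,0,0,0,0,-0.004,0,0,0,0,0,0],
)

```text
t: 16.82
ee_pos: [521.3, 200.7, 97.9]
orientation: [-0.0, -0.0, 1.0, 0.0]
ft_force: [-0.5, -0.2, -6.9]
gripper_width: 0.243
grasp_force: 50.0
```

```bash
python3 m2.py 0 8; python3 -c "
from h import *
p,_=viewer.read_camera('side'); cv2.imwrite('pics/s4.png',p[50:250,100:400,::-1].repeat(2,0).repeat(2,1))"
```

```text
t 16.825 tcp [521.3 200.7  97.9] phi 0.0 yaw 0.0005 pitch 0.0006 Mx [ 0.061  0.21  -0.015] gf 50.0
side [ 6.00000e-03  1.09000e+02 -1.36400e+00  2.25354e+02  8.12000e-01]
top [ 0.00000e+00  1.69000e+02 -4.30000e-02  2.28598e+02  5.52800e+00]
alpha -0.002
tool-x deg [-0.5, 0.0, 0.0, 0.0, 0.0, 0.0, 0.5, 0.0] end phi 0.0
alpha [-0.011, -0.009, -0.006, -0.003, 0.0, 0.004, 0.002, -0.001] w -0.019
tool-x deg [0.0, 0.0, 0.0, -0.5, 0.0, 0.0, 0.5, 0.0] end phi 0.0
alpha [-0.003, -0.005, -0.008, -0.005, -0.0, 0.004, 0.002, -0.001] w -0.02
tool-x deg [0.0, 0.0, 0.0, 0.0, 0.0, 0.0, 0.0, 0.0] end phi 0.0
alpha [0.011, 0.012, 0.011, 0.011, 0.011, 0.01, 0.01, 0.009] w -0.005
```

View pics/s4.png

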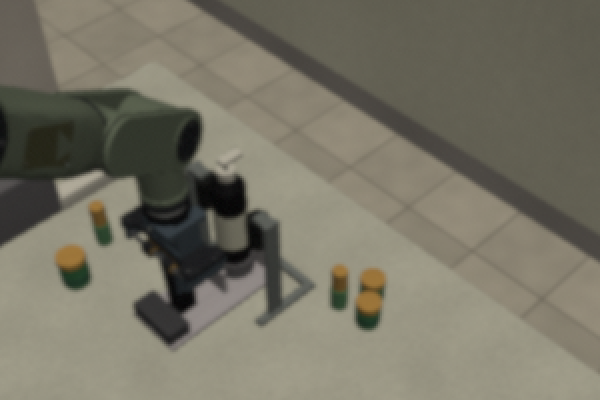

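The crop shows the bottle upright at (230,215) between the bumpers, with the deck inside the rails. Lower and release.

drive_tool(
  motion=[0,0,0.003,0,0,0,0,0,0,0.005,0,0,0,0,0,0,0.005,0,0,0,0,0,0,0.005,0,0,0,0,0,0,0.003,0,0,0,0,0,0,0.002,0,0,0,0,0,0,0.0005,0,0,0,0],
)

```text
t: 17.85
ee_pos: [521.2, 200.7, 74.5]
orientation: [-0.0, -0.0, 1.0, 0.0]
ft_force: [-0.5, 0.4, -6.5]
gripper_width: 0.239
grasp_force: 50.0
```

```bash
python3 -c "
from h import *
meas()"
```

```text
t 17.85 tcp [521.2 200.7  74.5] phi 0.0001 yaw 0.0006 pitch 0.0001 Mx [-0.038  0.15   0.004] gf 50.0
side [-1.50000e-02  1.05000e+02  3.49100e+00  2.25369e+02  3.16900e+00]
top [-2.00000e-02  1.58000e+02  4.48300e+00  2.28373e+02  5.35400e+00]
```

drive_tool(
  motion=[0,0,0.0007,0,0,0,0,0,0,0.0005,0,0,0,0,0,0,0,0,0,0,0],
)

```text
t: 18.32
ee_pos: [521.3, 200.8, 74.3]
orientation: [0.0, -0.0, 1.0, 0.0]
ft_force: [-2.7, -0.1, 3.1]
gripper_width: 0.24
grasp_force: 50.0
```

On the table. Open, rise and retreat.

drive_tool(
  motion=[0,0,0,0,0,0,0.03,0,0,0,0,0,0,0.045,0,0,0,0,0,0,0.06,0,0,0,0,0,0,0.06,0,0,0,0,0,0,0.06,0,0,-0.01,0,0,0,0.06,0,0,-0.02,0,0,0,0.06,0,0,-0.03,0,0,0,0.06,0,0,-0.03,0,0,0,0.06,0,0,-0.02,0,0,0,0.06],
)

```text
t: 19.58
ee_pos: [521.7, 200.9, 185.7]
orientation: [0.001, -0.0, 1.0, 0.001]
ft_force: [0.2, -0.3, 0.0]
gripper_width: 0.661
grasp_force: 0.0
```

drive_tool(
  motion=[0.02,0,-0.03,0,0,0,0.06,0.03,0,-0.03,0,0,0,0.06,0.03,0,-0.02,0,0,0,0.06,0.02,0,0,0,0,0,0.06,0,0,0,0,0,0,0.06,0,0,0,0,0,0,0.06,0,0,0,0,0,0,0.06,0,0,0,0,0,0,0.06,0,0,0,0,0,0,0.06,0,0,0,0,0,0,0.06],
)

```text
t: 20.82
ee_pos: [421.3, 200.6, 263.2]
orientation: [-0.0, -0.0, 1.0, 0.0]
ft_force: [0.7, 0.7, -0.0]
gripper_width: 0.657
grasp_force: 0.0
```

```bash
cat > f.py <<'E'
from h import *
np.set_printoptions(precision=2,suppress=True)
s,R,e=pose(); print(s["t"],e,s["gripper_width"],s["ft_force"])
P=(np.array([641.3,200.7,50]),0.)
for n in("side","top","side","top"):
    p,X=cloud(n); print(n,np.round(head(X,p,P),3))
x,y,h=np.moveaxis(X,-1,0)
for nm,m in(("blade",(h>111)&(h<119)&(abs(x-522)<40)&(abs(y-200)<30)),("cw",(h>36)&(h<44)&(x<515)&(x>430)&(abs(y-200)<80))):
    q=X[m]; print(nm,len(q),q.mean(0) if len(q) else "", cv2.minAreaRect(q[:,:2].astype(np.float32)) if len(q) else "")
cv2.imwrite("pics/t5.png",p[100:300,80:380,::-1].repeat(2,0).repeat(2,1))
E
python3 f.py
```

```text
20.825 [421.26 200.64 263.23] 0.6570145434819998 [ 0.7   0.73 -0.02]
side [ -0.06 101.    13.57 225.35   3.52]
top [ -0.07 157.    15.47 227.85   5.2 ]
side [ -0.06 100.    13.72 224.88   3.98]
top [ -0.07 155.    15.41 228.01   5.44]
blade 114 [521.89 201.2  114.66] ((522.353515625, 201.41151428222656), (21.81670570373535, 42.96683883666992), 89.75056457519531)
cw 258 [486.23 195.57  39.72] ((478.9532470703125, 201.4885711669922), (100.33646392822266, 44.60409927368164), 86.38288879394531)
```

View pics/t5.png

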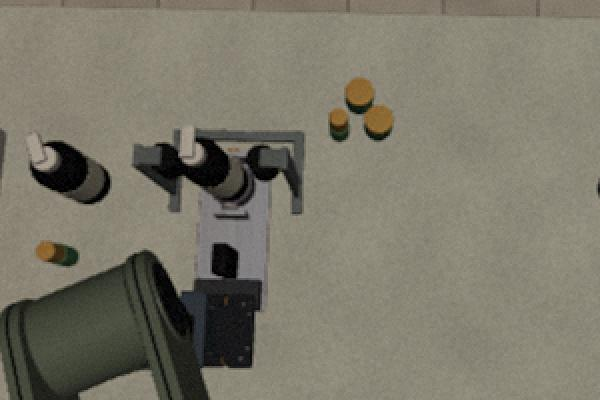

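The top view shows the mixer parked in the bay, its grip at (224,260) and the bottle at (205,165) resting towards the left bumper. Let it settle, then check again.

drive_tool(
  motion=[0,0,0,0,0,0,0.06,0,0,0,0,0,0,0.06,0,0,0,0,0,0,0.06,0,0,0,0,0,0,0.06,0,0,0,0,0,0,0.06,0,0,0,0,0,0,0.06,0,0,0,0,0,0,0.06,0,0,0,0,0,0,0.06,0,0,0,0,0,0,0.06,0,0,0,0,0,0,0.06],
)

```text
t: 22.28
ee_pos: [421.1, 200.6, 263.3]
orientation: [-0.0, -0.0, 1.0, 0.0]
ft_force: [0.1, -0.6, -0.6]
gripper_width: 0.657
grasp_force: 0.0
```

drive_tool(
  motion=[0,0,0,0,0,0,0.06,0,0,0,0,0,0,0.06,0,0,0,0,0,0,0.06,0,0,0,0,0,0,0.06,0,0,0,0,0,0,0.06,0,0,0,0,0,0,0.06,0,0,0,0,0,0,0.06,0,0,0,0,0,0,0.06,0,0,0,0,0,0,0.06,0,0,0,0,0,0,0.06],
)

```text
t: 23.52
ee_pos: [421.1, 200.6, 263.3]
orientation: [-0.0, -0.0, 1.0, 0.0]
ft_force: [-0.1, 0.2, -0.2]
gripper_width: 0.657
grasp_force: 0.0
```

```bash
python3 f.py
```

```text
23.525 [421.15 200.62 263.34] 0.6569391438836888 [-0.06  0.17 -0.25]
side [ -0.07 101.    14.62 225.62   3.69]
top [ -0.07 155.    15.82 228.23   5.16]
side [ -0.06 101.    13.92 225.86   4.87]
top [ -0.07 155.    15.79 227.66   5.61]
blade 112 [521.62 201.45 114.7 ] ((522.3416137695312, 202.12515258789062), (43.14314270019531, 20.597091674804688), 2.6047229766845703)
cw 253 [486.36 195.96  39.84] ((489.892822265625, 196.90499877929688), (103.28230285644531, 46.36223602294922), 73.72154998779297)
```

The bottle is at rest on the bumper at about 0.07 rad, and the mixer stands at the bay's origin within 2 mm. Handing in.

```bash
python3 -c "
from workcell import workorder
print(workorder.close_job())"
```

```text
the job is handed in; nothing more can be done
None
```

The job is handed in, with no verdict returned: the bottle was held upright in the air for well over 5 s, and the mixer was set down within about 2 mm of the bay origin and released at about 24 s, the bottle at rest about 0.07 rad from vertical between the bumpers.

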